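# Clamp the filter cube with the eccentric knob

### The arm

A 7-joint arm with a two-finger parallel gripper is mounted at the origin on a cart in front of the work surface, level with it; the furniture and walls round the work are solid. World frame = base frame: x ahead of the robot, y to its left, z up, the work surface at z = 0. Lengths are in m, angles in rad, forces in N, time in s.
With the tool pointing down it reaches from about 0.35 to 0.9 m from the base axis. Payload 8.1 kg.
Tool frame: the origin (TCP) lies at the very end of the fingers, on their centre line; the grasp point (between the pads) lies 19 mm behind it; z points along the fingers, y is the line along which they close (so a half turn about z gives the same grasp; the last joint's range is limited). The gripper opens to 85 mm and grips with 20 to 120 N. Pads are 22 mm wide; open, the fingers measure 114 mm over their backs; the gripper's body (76 mm by 85 mm) begins 54 mm behind the grasp point. The pads swing forward as they close: fully open they stand 13 mm farther back than shut.
Start: joints at [-1.359, 0.434, 0.025, 1.573, -0.012, 1.134, -0.075], TCP at [0.194, 0.594, 0.231] pointing down, gripper open.
Joint ranges: [-2.62, 2.62], [-0.44, 2.09], [-1.27, 1.32], [0.08, 2.57], [-1.32, 4.46], [0.12, 2], [-2.74, 2.74]. Speed limits (rad/s): [2.22, 2.22, 3.01, 3.01, 3.14, 3.14, 3.14].

### API

Orientations are given as a unit quaternion [w, x, y, z].
In Python, from bench import * gives the robot as it stands.
- The arm moves only by the tool drive_tool, never from a script. Its arguments are lists of equal length, an entry for each row: "delta_pos": the shift along the world's x, y, z in mm, a list of three; "angular": the turn, a rotation vector about the world's x, y, z in rad, a list of three. A call has 1 to 12 rows; each row shifts and turns the commanded pose from where the row before left it; what a row does not reach is not made up. A row lasts 1/8 s, in which the tool goes at most 62.5 mm and 10.7 degrees, less where a joint would pass 70% of its speed; a pose out of reach is approached as far as the arm can. A call with a gripper value outside its range is refused whole. "claw" is the opening, from 0 (shut) to 1 (fully open), set as the call begins (left out, the last holds). The fingers move at their own pace and stop on an object; "newtons" is the grip in N (left out, the last holds). Time passes only in rows, so rows that do not move let the fingers close. It gives the time, the measured TCP pose, the force, the opening and the grip force at its end, in the units of the state.
- get_obs(): the state, without advancing time (a new reading comes with each control period).
- snapshot(name): name is "side" or "top" or "wrist"; returns a dict with "pixels" (480x640x3 uint8, blue, green, red), "fovy" (degrees; the focal length in pixels is half the picture's height over the tangent of half this angle, whatever the lens; pixels are square), "cx", "cy" (the principal point, pixels), "extrinsics" (4x4, takes a point from camera to world coordinates); the wrist camera has in their place "T_tool_cam" (4x4, takes a point from camera to tool coordinates, whose origin is the TCP and whose axes are the flange's). Camera axes: x right, y up, looking along -z (the intrinsics and any distortion apply to the point x, -y, -z); pixel columns grow to the right and rows downward; lengths in m; the calibration is good to about 2 mm. The wrist camera is an equidistant fisheye: a pixel r from the principal point sees the ray r / f radians off the axis. A picture is of the moment at which its call begins: read the wrist's pose just before it. There is no depth.
- job_done(): hands the job in; it is judged then, once.
The state is a dict: "time_s": time; "q": joint angles; "joint_vel": joint speeds; "effort": joint torques, N m; "ee_pos": TCP position; "ee_rot": TCP orientation; "contact_force": force on the tool from outside, world axes, zero at the start; "ft_torque": the same for the moment, N m; "grip_width": finger opening in m; "finger_force": force on a finger pad.
Only numpy, scipy, OpenCV 4.12 (cv2) and the standard library are available. Lean on these libraries where they do the work, as an engineer would, in place of code of your own. Each camera call takes 0.05 s, during which the arm holds its last target. There are 200 camera calls.

### The job

Two identical eccentric clamps stand on the bench: one holds the black filter cube loosely, the other the round clear objective case with the black cap. Turn the orange knob of the filter cube's clamp clockwise (seen from above) until its lobe bears on the cube and presses it firmly against the sprung jaw, so that the jaw visibly gives, then let go so that it stays clamped. Leave the knob of the other clamp as it is.

Things in the scene. Friction and masses are not known exactly. Their poses are not given: they have to be found in the camera images.
- filter_cube: Black filter cube, 34 x 34 x 35 mm high, about 60 g, loose, upright on its clamp's 10 mm thick aluminium base plate (134 x 80 mm) between two 20 mm high cheeks; its top is 45 mm above the bench. Origin: centre of its underside. It starts 2 to 6 mm short of the sprung jaw, about 40 mm from the knob's axis and clear of the lobe.
- cube_clamp_knob (a joint): Turn of the orange knob of the cube's clamp, rad, growing clockwise from above. Starts at 0 to 0.4; at about 1.05 the lobe has pushed the cube up to the jaw, then it presses cube and jaw back (about 1.3 mm at 1.16, 3 mm at 1.32, 4 mm at 1.43); stop at 1.6. Friction 0.08 N m, up to 0.3 N m while pressing; it stays where it is left.
- cube_clamp_grip (a point): On the knob's vertical turning axis, 74 mm above the bench, inside its orange grip bar: 46 mm long, 12 mm wide, from 53 to 85 mm above the bench, centred on the axis. x runs along the bar towards the lobe (end with white dot), z up; they turn with the knob. Below: steel disc 44 mm across, its centre 14 mm off the axis towards the lobe, 12 to 30 mm above the bench.
- cube_clamp_jaw (a joint): How far the sprung jaw (rubber-faced steel plate 34 mm wide, across the cube from the knob) is pushed back, m: 0 free, 0.007 at most; spring 1200 N/m, so 0.003 is 3.6 N. At knob reading q the lobe points 2.09 - q rad anticlockwise (from above) of the direction from the knob's axis to the jaw.
- case_clamp_lobe (a point): Tip of the lobe of the other, identical clamp's knob, 36 mm from its axis, 30 mm above the bench. That clamp holds the objective case (clear, black screw cap, 38 mm across, 64 mm high) and is to be left alone.
Mind the look-alikes: they are no part of the job. What is shaped like the part that bears cube_clamp_knob but blue is not meant.

How it is judged:
By the outcome, as a careful person would: the job done as asked, in the order asked, and still so for the second after the job is handed in, with the robot touching nothing.
It also fails if it takes over 29 s, if anything falls off the work surface, if the arm or the gripper's body presses on something with over 40 N, if the wrist force passes 120 N, or if a joint passes its speed limit or range.

## Working session

There is one attempt and no reset: what is moved stays moved. The work goes in short steps, Python scripts to look and compute and a tool call to move; the robot and the scene stay as the last step left them, time stands still between calls to the robot, and variables do not carry over. Pictures are saved under pics/ and viewed, at most 10 in all, crops included, and the job is handed in when it is done.

Besides the shell and the picture viewer there is one more tool, called after "Request:" in YAML: its name, and indented under it one key for each argument. drive_tool: Moves the arm, as the interface text tells. Its arguments: {"type":"object","properties":{"delta_pos":{"type":"array","items":{"type":"array","items":{"type":"number"}}},"angular":{"type":"array","items":{"type":"array","items":{"type":"number"}}},"claw":{"type":"number"},"newtons":{"type":"number"}},"required":["delta_pos","angular"]}

```bash
mkdir -p pics
python3 - <<'E'
from bench import *
import cv2, numpy as np
o=get_obs(); print(o['time_s'],o['ee_pos'],o['ee_rot'],o['grip_width'])
for n in ("side","top"):
    s=snapshot(n); cv2.imwrite(f"pics/{n}0.png",s["pixels"]); print(n,s["fovy"],s["cx"],s["cy"],np.round(s["extrinsics"],3).tolist(), [k for k in s])
E
```

```text
0.0 [0.19338333 0.5937867  0.23051005] [-6.73080123e-05  1.56779608e-01  9.87633284e-01 -8.03585657e-04] 0.08566537042732733
side 50.8811036561169 320.8572884101032 237.7119545953606 [[-0.997, 0.002, -0.08, 0.422], [-0.075, -0.365, 0.928, 0.972], [-0.027, 0.931, 0.364, 0.447], [0.0, 0.0, 0.0, 1.0]] ['pixels', 'fovy', 'cx', 'cy', 'extrinsics']
top 49.34860660033852 317.5901563800603 234.53797172102526 [[-0.019, 0.995, -0.098, 0.351], [-1.0, -0.019, -0.001, 0.028], [-0.003, 0.098, 0.995, 1.345], [0.0, 0.0, 0.0, 1.0]] ['pixels', 'fovy', 'cx', 'cy', 'extrinsics']
```

View pics/top0.png

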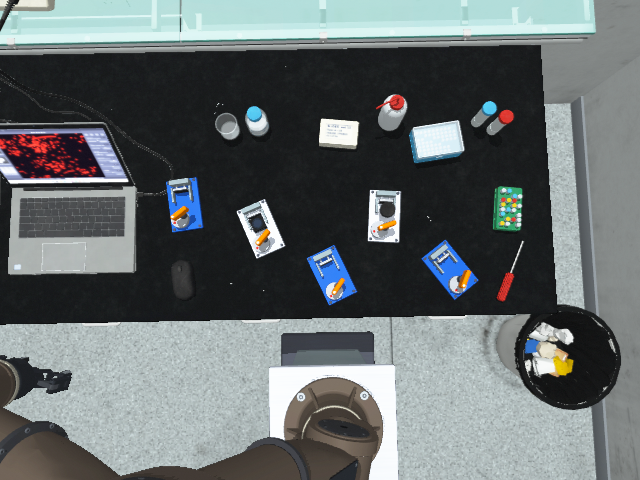

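View pics/side0.png

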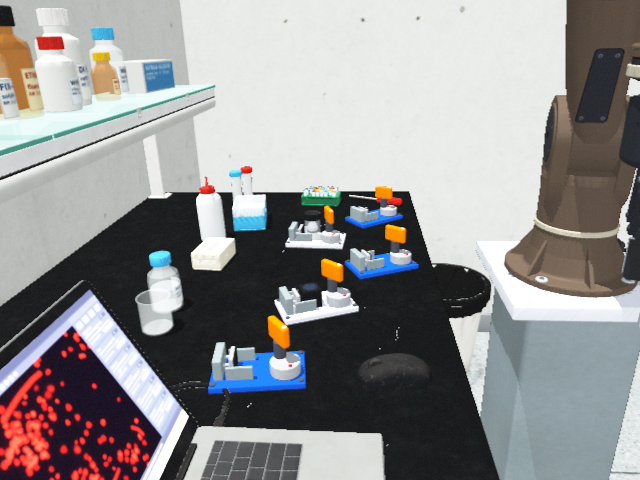

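The top view shows five clamps. Three have blue plates, at (184,204), (331,275) and (449,270), so they are look-alikes. Of the two silver ones, (384,216) has a round black cap (the case) and (260,228) has a black square (the cube). I choose (260,228), orange bar at about (263,238), and will check it in a close crop.

```bash
cat > h.py <<'E'
from bench import *
import cv2, numpy as np
def ray(s,u,v):
    f=240/np.tan(np.radians(s["fovy"])/2); E=np.array(s["extrinsics"])
    d=E[:3,:3]@np.array([(u-s["cx"])/f,-(v-s["cy"])/f,-1.]); return E[:3,3],d/np.linalg.norm(d)
def plane(s,u,v,z):
    o,d=ray(s,u,v); return o+d*(z-o[2])/d[2]
def tri(r1,r2):
    (o1,d1),(o2,d2)=r1,r2
    t=np.linalg.lstsq(np.c_[d1,-d2],o2-o1,rcond=None)[0]; a,b=o1+t[0]*d1,o2+t[1]*d2
    return (a+b)/2,np.linalg.norm(a-b)
def orange(img,box):
    h=cv2.cvtColor(img,cv2.COLOR_BGR2HSV); m=cv2.inRange(h,(8,150,120),(22,255,255)); k=np.zeros_like(m)
    x0,y0,x1,y1=box; k[y0:y1,x0:x1]=m[y0:y1,x0:x1]; return k
E
python3 - <<'E'
from h import *
t=snapshot("top"); s=snapshot("side")
R=[]
for c,b in((t,(235,195,290,260)),(s,(310,250,350,295))):
    m=orange(c["pixels"],b); p=cv2.findNonZero(m); M=cv2.moments(m,True); u,v=M["m10"]/M["m00"],M["m01"]/M["m00"]
    print(len(p),u,v,cv2.minAreaRect(p)); R.append(ray(c,u,v))
print("grip centre",tri(*R))
# white plate
h=cv2.cvtColor(t["pixels"],cv2.COLOR_BGR2HSV); m=cv2.inRange(h,(0,0,140),(180,60,255)); k=np.zeros_like(m); k[192:262,230:292]=m[192:262,230:292]
r=cv2.minAreaRect(cv2.findNonZero(k)); print(r)
P=[plane(t,*q,0.01) for q in cv2.boxPoints(r)]; print(np.round(P,4).tolist(),[np.linalg.norm(P[i]-P[i-1]) for i in range(4)])
A=cv2.resize(t["pixels"][190:265,225:300],(600,600),interpolation=cv2.INTER_CUBIC)
cv2.imwrite("pics/crop_t.png",A)
E
```

```text
94 263.06382978723406 236.46808510638297 ((262.5000305175781, 237.00003051757812), (5.600000381469727, 18.200000762939453), 36.869895935058594)
352 331.5198863636364 270.49715909090907 ((331.65460205078125, 269.5979309082031), (26.779836654663086, 17.446382522583008), 21.037511825561523)
grip centre (array([0.47434238, 0.16336038, 0.06816745]), np.float64(0.0008348476343049433))
((260.1220703125, 228.28009033203125), (51.381980895996094, 31.214670181274414), 66.4477310180664)
[[0.5479, 0.24, 0.01], [0.579, 0.1658, 0.01], [0.4558, 0.1143, 0.01], [0.4253, 0.1879, 0.01]] [np.float64(0.13325507027117828), np.float64(0.08042771473467983), np.float64(0.1335491271773125), np.float64(0.07970556769913523)]
```

View pics/crop_t.png

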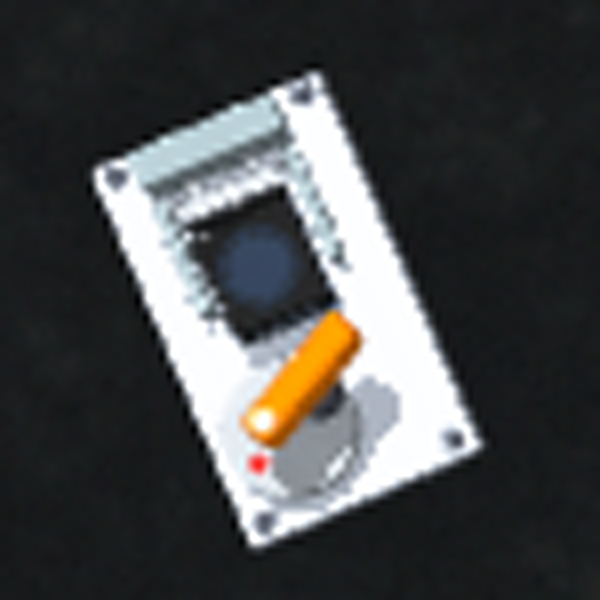

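The crop confirms it: a black square cube on a white plate, 133 x 80 mm against 134 x 80 given. The bar runs from the white dot at crop (265,420) to (345,330), the jaw is at the upper left, and the grip's triangulated height of 68 mm fits 53–85 mm. The jaw lies at 22.7° and the lobe at about 138°, so the knob reads about 0.1. Next I'll hover above it.

Request:
drive_tool:
  delta_pos:
    - [23,-36,-1]
    - [23,-36,-1]
    - [23,-36,-1]
    - [23,-36,-1]
    - [23,-36,-1]
    - [23,-36,-1]
    - [23,-36,-1]
    - [23,-36,-1]
    - [24,-36,-1]
    - [24,-36,-1]
    - [24,-36,-1]
    - [24,-34,-1]
  angular:
    - [0,0,-0.035]
    - [0,0,-0.035]
    - [0,0,-0.035]
    - [0,0,-0.035]
    - [0,0,-0.035]
    - [0,0,-0.035]
    - [0,0,-0.035]
    - [0,0,-0.035]
    - [0,0,-0.035]
    - [0,0,-0.035]
    - [0,0,-0.035]
    - [0,0,-0.035]
  claw: 0.6
  newtons: 70

```text
time_s: 1.7
ee_pos: [0.4741, 0.163, 0.2193]
ee_rot: [0.0, 0.36, 0.933, 0.0]
contact_force: [0.4, 0.0, -0.4]
grip_width: 0.0512
finger_force: 0.0
```

```bash
cat >> h.py <<'E'
from scipy.spatial.transform import Rotation as Ro
def wrist():
    o=get_obs(); w=snapshot("wrist"); q=o["ee_rot"]; T=np.eye(4); T[:3,:3]=Ro.from_quat([q[1],q[2],q[3],q[0]]).as_matrix(); T[:3,3]=o["ee_pos"]
    w["E"]=T@np.array(w["T_tool_cam"]); return o,w
def wplane(w,u,v,z):
    f=240/np.tan(np.radians(w["fovy"])/2); a,b=u-w["cx"],v-w["cy"]; r=np.hypot(a,b)+1e-9; th=r/f
    d=w["E"][:3,:3]@np.array([a/r*np.sin(th),-b/r*np.sin(th),-np.cos(th)]); p=w["E"][:3,3]; return p+d*(z-p[2])/d[2]
E
python3 - <<'E'
from h import *
o,w=wrist(); print(o["time_s"],o["ee_pos"],o["ee_rot"],o["grip_width"],o["q"],w["fovy"],np.round(w["T_tool_cam"],3).tolist())
cv2.imwrite("pics/w1.png",w["pixels"])
E
```

```text
1.7 [0.47413248 0.16296972 0.21934879] [4.45450909e-05 3.59787229e-01 9.33034373e-01 8.17423490e-05] 0.05116051096635665 [-0.69580143  0.24487857  0.31803933  1.90501088 -0.08998609  1.00519157
  0.49637313] 65.70646984690485 [[0.001, 0.95, 0.312, 0.08], [1.0, -0.001, 0.0, 0.0], [0.0, 0.312, -0.95, -0.142], [0.0, 0.0, 0.0, 1.0]]
```

View pics/w1.png

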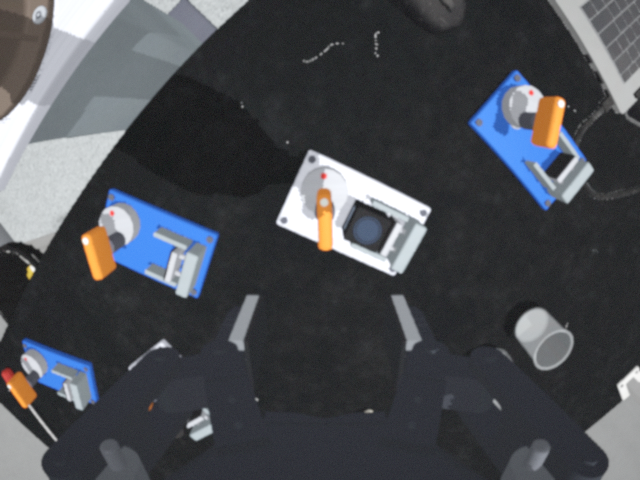

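The wrist view shows the cube clamp with a white plate at the centre. The white dot is near (323,200), the bar reaches down to about (325,250), the cube is at (368,228) and the jaw at (410,245). The fingers straddle the column of the bar. Now I'll measure the bar.

```bash
cat > m.py <<'E'
from h import *
o,w=wrist(); m=orange(w["pixels"],(295,170,350,265)); ys=np.where(m.any(1))[0]; print("rows",ys.min(),ys.max())
print("cam",np.round(w["E"][:3,3],3),"nadir dir",)
rows=range(ys.min()+4,ys.max()-3,4); L=[];R=[]
for y in rows:
    x=np.where(m[y])[0]; L.append(wplane(w,x.min()-.5,y,.085)[:2]); R.append(wplane(w,x.max()+.5,y,.085)[:2]); print(y,x.min(),x.max(),np.round(np.linalg.norm(L[-1]-R[-1])*1e3,1), np.round((L[-1]+R[-1])/2,4), w["pixels"][y,int(x.mean())])
C=(np.array(L)+np.array(R))/2; v=cv2.fitLine(C.astype(np.float32),cv2.DIST_L2,0,.01,.01).ravel(); print("axis",np.degrees(np.arctan2(v[1],v[0]))%180,v)
x=np.where(m.any(0))[0]
for y in(ys.min(),ys.max()):
    print(y,wplane(w,np.where(m[y])[0].mean(),y,.085),wplane(w,np.where(m[y])[0].mean(),y,.053))
h=cv2.cvtColor(w["pixels"],cv2.COLOR_BGR2HSV); k=np.zeros_like(m); k[145:280,270:435]=cv2.inRange(h,(0,0,130),(180,70,255))[145:280,270:435]
E
python3 m.py
python3 - <<'E'
import cv2; a=cv2.imread("pics/w1.png")[145:285,270:440]; cv2.imwrite("pics/w1c.png",cv2.resize(a,None,fx=4,fy=4,interpolation=cv2.INTER_CUBIC))
E
```

```text
rows 182 243
cam [0.418 0.212 0.362] nadir dir
186 321 331 8.3 [0.4561 0.1789] [ 56 128 202]
190 320 332 9.8 [0.4583 0.1768] [162 183 213]
194 320 332 9.9 [0.4606 0.1747] [211 215 211]
198 320 333 10.6 [0.4632 0.1729] [139 170 212]
202 320 333 10.7 [0.4655 0.1708] [ 62 139 214]
206 320 333 10.7 [0.4678 0.1687] [ 59 137 213]
210 320 333 10.7 [0.4701 0.1665] [ 61 140 216]
214 322 332 8.5 [0.4727 0.1647] [ 95 198 255]
218 322 332 8.5 [0.4751 0.1625] [ 96 200 255]
222 322 333 9.3 [0.4777 0.1607] [ 96 198 255]
226 322 333 9.3 [0.4801 0.1585] [ 95 198 255]
230 323 333 8.6 [0.4827 0.1566] [ 98 200 255]
234 323 333 8.6 [0.4851 0.1544] [ 96 199 255]
238 320 332 10.2 [0.4865 0.151 ] [ 91 194 255]
axis 139.15288 [ 0.7564573  -0.6540431   0.4715372   0.16554253]
182 [0.45356075 0.18068927 0.085     ] [0.4576183  0.17704283 0.053     ]
243 [0.49063679 0.14934722 0.085     ] [0.49898412 0.14207442 0.053     ]
```

View pics/w1c.png

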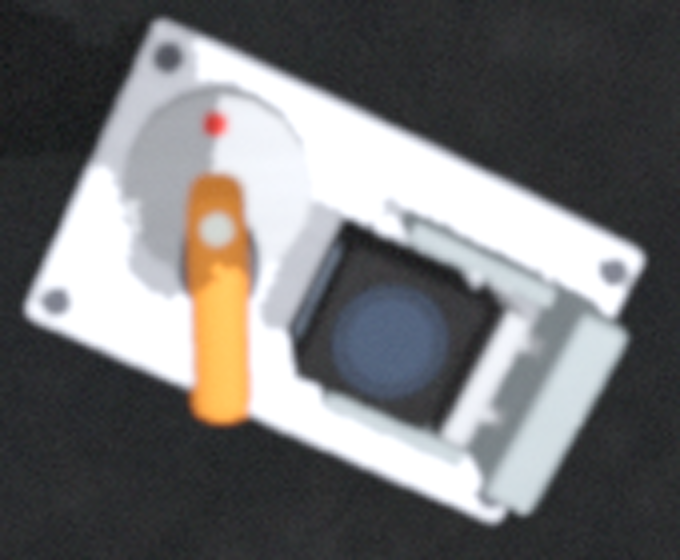

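The crop matches: white dot and red dot towards the lobe, cube short of the jaw. Bar line from the two views agrees to 0.2 mm across the bar, at 139°, giving a knob reading of about 0.06. I take the axis as (0.4725, 0.1645), which falls on the plate's centreline. Next: descend and grip.

Request:
drive_tool:
  delta_pos:
    - [-1.6,1.5,-20]
    - [0,0,-30]
    - [0,0,-30]
    - [0,0,-30]
    - [0,0,-25]
    - [0,0,-18]
    - [0,0,-10]
    - [0,0,0]
    - [0,0,0]
  angular:
    - [0,0,0.02]
    - [0,0,0]
    - [0,0,0]
    - [0,0,0]
    - [0,0,0]
    - [0,0,0]
    - [0,0,0]
    - [0,0,0]
    - [0,0,0]

```text
time_s: 2.92
ee_pos: [0.4723, 0.1661, 0.0569]
ee_rot: [0.0, 0.35, 0.937, 0.0]
contact_force: [-0.5, -0.1, 0.7]
grip_width: 0.0513
finger_force: 0.0
```

Request:
drive_tool:
  delta_pos:
    - [0,0,0]
    - [0,0,0]
    - [0,0,0]
    - [0,0,0]
    - [0,0,0]
    - [0,0,0]
  angular:
    - [0,0,0]
    - [0,0,0]
    - [0,0,0]
    - [0,0,0]
    - [0,0,0]
    - [0,0,0]
  claw: 0
  newtons: 60

```text
time_s: 3.68
ee_pos: [0.4716, 0.1653, 0.0569]
ee_rot: [-0.0, 0.35, 0.937, -0.0]
contact_force: [-3.8, -2.6, 9.8]
grip_width: 0.0108
finger_force: 59.1
```

Request:
drive_tool:
  delta_pos:
    - [0,0,0]
    - [0,0,0]
    - [0,0,0]
    - [0,0,0]
    - [0,0,0]
    - [0,0,0]
    - [0,0,0]
    - [0,0,0]
    - [0,0,0]
    - [0,0,0]
  angular:
    - [0,0,-0.08]
    - [0,0,-0.1]
    - [0,0,-0.1]
    - [0,0,-0.1]
    - [0,0,-0.1]
    - [0,0,-0.1]
    - [0,0,-0.1]
    - [0,0,-0.1]
    - [0,0,-0.08]
    - [0,0,0]

```text
time_s: 4.92
ee_pos: [0.473, 0.1659, 0.0569]
ee_rot: [0.001, 0.708, 0.706, 0.001]
contact_force: [2.8, -0.8, 5.7]
grip_width: 0.0112
finger_force: 58.8
```

Run:
```python
from h import *
o,w=wrist(); print({k:np.round(o[k],3) for k in o})
t=snapshot("top"); a=cv2.resize(w["pixels"],(600,450)); cv2.imwrite("pics/w2.png",a)
```

```text
{'time_s': np.float64(4.925), 'q': array([-0.81 ,  0.5  ,  0.494,  2.088, -0.39 ,  0.64 , -0.054]), 'joint_vel': array([ 0.008, -0.003, -0.012,  0.   ,  0.008, -0.002,  0.033]), 'effort': array([ -0.911, -52.354,   6.516, -17.02 ,  -0.234,   0.746,  -0.595]), 'ee_pos': array([0.473, 0.166, 0.057]), 'ee_rot': array([0.001, 0.708, 0.706, 0.001]), 'contact_force': array([ 2.751, -0.846,  5.729]), 'ft_torque': array([-0.145, -0.495, -0.086]), 'finger_force': np.float64(58.784), 'grip_width': np.float64(0.011)}
```

View pics/w2.png

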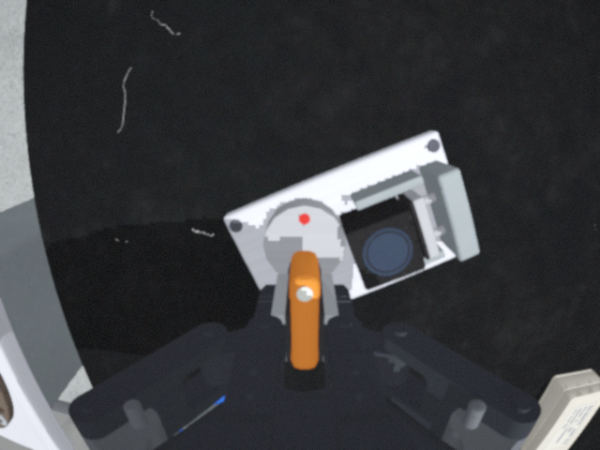

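The wrist view shows the bar held by the pads, the lobe's red dot at (304,218) and the disc about to meet the cube at (388,250). From the tool angle the reading is about 0.92, so about 0.5 rad remains.

Request:
drive_tool:
  delta_pos:
    - [0,0,0]
    - [0,0,0]
    - [0,0,0]
    - [0,0,0]
    - [0,0,0]
    - [0,0,0]
    - [0,0,0]
    - [0,0,0]
    - [0,0,0]
    - [0,0,0]
  angular:
    - [0,0,-0.06]
    - [0,0,-0.06]
    - [0,0,-0.06]
    - [0,0,-0.06]
    - [0,0,-0.06]
    - [0,0,-0.06]
    - [0,0,-0.06]
    - [0,0,-0.06]
    - [0,0,-0.03]
    - [0,0,0]

```text
time_s: 6.28
ee_pos: [0.4739, 0.1657, 0.0569]
ee_rot: [0.001, 0.863, 0.505, 0.002]
contact_force: [5.4, -1.0, 3.1]
grip_width: 0.0109
finger_force: 58.5
```

Run:
```python
from h import *
o,w=wrist(); q=o["ee_rot"]; a=2*np.arctan2(q[2],q[1])-np.pi/2; print("tool y deg",np.degrees(a),"q",2.09-(a+np.pi/2-np.radians(22.7)),o["contact_force"],o["ft_torque"],o["time_s"])
cv2.imwrite("pics/w3.png",cv2.resize(w["pixels"][100:400,200:560],None,fx=2,fy=2))
```

```text
tool y deg -29.37299090619459 q 1.4280488158792646 [ 5.43587706 -0.98311562  3.09153584] [-0.27070082 -1.12400655  0.06984436] 6.275
```

View pics/w3.png

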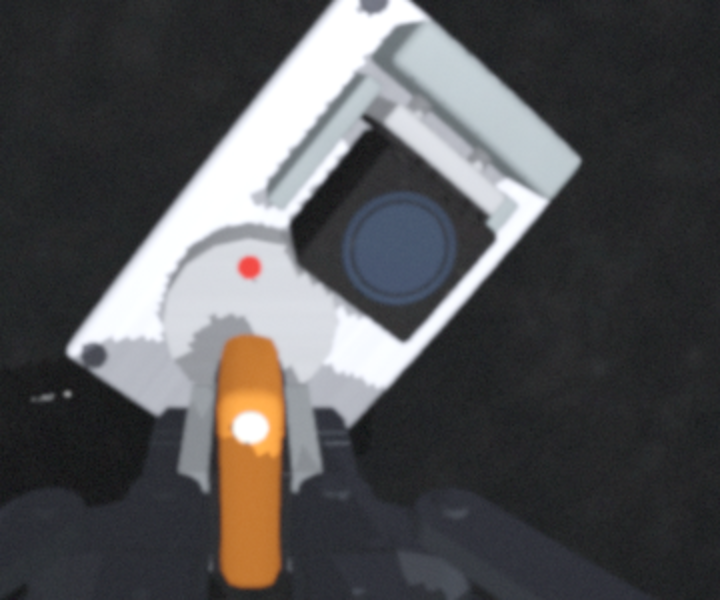

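The disc (red dot at (250,267)) bears on the cube at (400,245), and the cube is up against the jaw plate, which has moved back. The reading is about 1.43. Release and rise.

Request:
drive_tool:
  delta_pos:
    - [0,0,0]
    - [0,0,0]
    - [0,0,0]
    - [0,0,0]
    - [0,0,10]
    - [0,0,25]
    - [0,0,35]
    - [0,0,40]
    - [0,0,40]
    - [0,0,30]
    - [0,0,0]
    - [0,0,0]
  angular:
    - [0,0,0]
    - [0,0,0]
    - [0,0,0]
    - [0,0,0]
    - [0,0,0]
    - [0,0,0]
    - [0,0,0]
    - [0,0,0]
    - [0,0,0]
    - [0,0,0]
    - [0,0,0]
    - [0,0,0]
  claw: 0.5

```text
time_s: 7.82
ee_pos: [0.4715, 0.1658, 0.2361]
ee_rot: [-0.0, 0.864, 0.504, -0.0]
contact_force: [0.1, 0.5, 0.3]
grip_width: 0.0427
finger_force: 0.0
```

Run:
```python
from h import *
o,w=wrist(); print(o["ee_pos"],o["ee_rot"],o["contact_force"],o["grip_width"])
cv2.imwrite("pics/w4.png",cv2.resize(w["pixels"][120:320,240:480],None,fx=3,fy=3,interpolation=cv2.INTER_CUBIC))
```

```text
[0.471468   0.16576278 0.23607248] [-2.05302411e-04  8.63612221e-01  5.04156580e-01 -1.81108851e-04] [0.13071577 0.49721141 0.306666  ] 0.04267958473416181
```

View pics/w4.png

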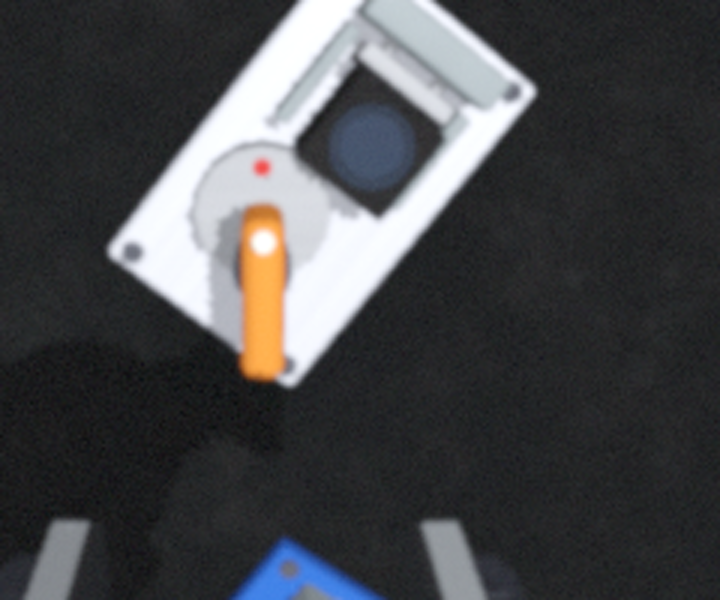

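The released bar, white dot (262,242), is still in line with the tool, so the reading is still about 1.42. The lobe touches the cube at (372,147), the cube is against the pushed-back jaw, and the gripper is clear.

```bash
python3 -c "
from bench import *
print(job_done())"
```

```text
the job is handed in; nothing more can be done
None
```

I turned the filter cube's clamp knob clockwise to about 1.42 rad, so the lobe presses the cube and sprung jaw back by about 4 mm (from the given figures). I then released it, saw it stay clamped, left the other clamp alone and handed the job in at about 8 s.

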